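# Lay out the dip service on the board

## Task

Lay out the dip service on the three coasters of the wooden board: stand the open clay garlic pot in the centre of the middle coaster, the steel salt shaker in the centre of the coaster at the end beside the blue bowl, and the red-lidded jar in the centre of the coaster at the other end, beside the turntable. Once the pot stands in its place, put its wooden lid on it so that it sits down flat on the rim. Keep all four upright throughout, and leave the pestle and the garlic press where they lie.

Things in the scene. Friction and masses are not known exactly. Their poses are not given: they have to be found in the camera images.
- pot_center (a point): the open round terracotta garlic pot, 62 mm outer diameter, 55 mm high, walls 5 mm (mouth 52 mm wide), loose, standing upright on the counter at the start. The point is its centre, half-way up (27.5 mm above its underside); z is up.
- lid_center (a point): the pot's round wooden lid, loose, lying right way up on the counter. 36 mm high in all: from below, a plug 6 mm high and 40 to 43 mm in diameter that goes into the pot's mouth, a flange 62 mm in diameter and 6 mm thick that rests on the pot's rim, and in the middle a knob 22 mm in diameter and 24 mm high to grip. The point is on its axis, 18 mm above its underside (6 mm above the knob's foot); z is up. Seated on the pot, the point is 39.5 mm above the pot's centre point.
- jar_center (a point): the closed glass jar with a red screw-top lid, 58 mm in diameter (lid 54 mm), 85 mm high, loose, upright, about 0.26 kg. The point is its centre, 42.5 mm above its underside; z is up.
- shaker_center (a point): the stainless steel salt shaker, 42 mm in diameter, 72 mm high, loose, upright. The point is its centre, 36 mm above its underside; z is up.
- coaster_left: end coaster of the row of three on the wooden board (380 x 120 x 15 mm, fixed to the counter), the one further to the robot's left (+y): a fixed cork disc 84 mm in diameter, 5 mm thick. Origin at the centre of its underside, 15 mm above the counter; its y axis runs along the board, to the robot's left. Neighbouring coasters are about 130 mm apart.
- coaster_mid: the middle coaster of the row, the same disc; origin and axes as for the left one.
- coaster_right: the end coaster further to the robot's right (-y), the same disc; origin and axes as for the left one.
- bowl: the blue ceramic serving bowl, 150 mm in diameter, 60 mm high, fixed, beyond one end of the board (either end); the turntable (200 mm in diameter, with an oil bottle and tins on it, up to 190 mm high) is beyond the other end. Origin at the centre of its underside.
- pestle: the wooden pestle, 140 mm long, 32 mm at its thickest, loose, lying flat among the things; to be left alone. Origin below its middle, at counter height; its x axis runs along it towards the thick end.
- press: the stainless garlic press, 170 mm long, 36 mm wide, 30 mm high, loose, lying flat among the things; to be left alone. Origin on the counter, in its middle; its x axis runs along it towards the hinge end. (A green spatula 190 mm long, not listed, lies in a like place.)

How it is judged:
By the outcome, as a careful person would: the job done as asked, in the order asked, and still so for the second after the job is handed in, with the robot touching nothing.
It also fails if it takes over 109 s, if anything falls off the work surface, if the arm or the gripper's body presses on something with over 40 N, if the wrist force passes 120 N, or if a joint passes its speed limit or range.

## Robot

A 6-joint arm with a two-finger parallel gripper is mounted at the origin on the work surface. World frame = base frame: x ahead of the robot, y to its left, z up, the work surface at z = 0. Lengths are in mm, angles in rad, forces in N, time in s.
With the tool pointing down it reaches from about 275 to 825 mm from the base axis. Payload 5.2 kg.
Tool frame: the origin (TCP) lies at the very end of the fingers, on their centre line; the grasp point (between the pads) lies 19 mm behind it; z points along the fingers, y is the direction in which the jaws open and shut (so a half turn about z gives the same grasp; the last joint's range is limited). The gripper opens to 93 mm and grips with 3 to 60 N. Pads are 15 mm wide; open, the fingers measure 128 mm over their backs; the gripper's body (75 mm by 188 mm) begins 65 mm behind the grasp point.
Start: joints at [0.966, 0.259, 1.535, -0, 1.348, -0.203], TCP at [215.071, 506.211, 218.653] pointing down, gripper open.
Joint ranges: [-3.14, 3.14], [-0.91, 2.08], [0.19, 2.58], [-1.22, 4.36], [0.22, 2.71], [-3.12, 3.12]. Speed limits (rad/s): [2.57, 2.57, 3.14, 3.14, 3.14, 3.14].

## Interface

Orientations are given as [roll, pitch, yaw] about the fixed x, y, z axes, in that order (R = Rz(yaw) Ry(pitch) Rx(roll)).
In Python, from bench import robot gives the robot as it stands. The module is installed in compiled form; this text tells all that it offers. Calls block until the motion is done:
- robot.move_ptp(position, orientation): joint-space move of the TCP to a pose.
- robot.move_linear(position, ori=None, speed=150, f_stop=None): straight line of the TCP; ori=None keeps the orientation; speed is the mean speed in mm/s. With f_stop (N) it stops when the force on the tool has changed by that much, and returns True; else False.
- robot.move_j(angles): joint-space move.
- robot.move_gripper(opening): opening from 0.0 (shut) to 1.0 (fully open); the grip force is fixed at half the most; returns when the fingers have stopped.
- robot.sleep(seconds).
- robot.inverse_kinematics(position, orientation): joint angles nearest the present ones, or None.
- robot.get_image(name): name is "scene" or "top" or "wrist"; returns a dict with "img" (384x512x3 uint8, blue, green, red), "fovy" (degrees; the focal length in pixels is half the picture's height over the tangent of half this angle, whatever the lens; pixels are square), "cx", "cy" (the principal point, pixels), "eye" and "orientation" of the camera in the world. Camera axes: x right, y down, z forward; pixel columns grow to the right and rows downward; lengths in mm; the calibration is good to about 2 mm. A picture is of the moment at which its call begins. There is no depth.
A pose or a line that the arm cannot do raises robot.MotionError and nothing moves.
- robot.hand_in(): hands the job in, once; it reports no verdict.
Readings, each from a call of its own:
- robot.current_t(): time.
- robot.current_qpos(): joint angles.
- robot.current_joint_vel(): joint speeds.
- robot.current_joint_efforts(): joint torques, N m.
- robot.current_tcp_pos(): TCP position.
- robot.current_eef_rot(): TCP orientation.
- robot.current_contact_force(): force on the tool from outside, world axes, zero at the start.
- robot.current_ft_torque(): the same for the moment, N m.
- robot.current_gripper_width(): opening from 0.0 (shut) to 1.0 (fully open).
Only numpy, scipy, OpenCV 4.12 (cv2) and the standard library are available. Lean on these libraries where they do the work, as an engineer would, in place of code of your own. Each camera call takes 0.05 s, during which the arm holds its last target. There are 200 camera calls.

## Working session

There is one attempt and no reset: what is moved stays moved. The work goes in short steps, each a Python script; the robot and the scene stay as the last script left them, time stands still between calls to the robot, and variables do not carry over. Pictures are saved under pics/ and viewed, about 12 in all and at most 16, crops included, and the job is handed in when it is done.

```bash
mkdir -p pics; python3 - <<'E'
from bench import robot
import cv2
for n in("top","scene"):
    d=robot.get_image(n); cv2.imwrite(f"pics/{n}0.png",cv2.resize(d["img"],None,fx=1.5,fy=1.5,interpolation=cv2.INTER_CUBIC))
    print(n,{k:d[k] for k in d if k!="img"})
print(robot.current_t())
E
```

```text
top {'fovy': 51.66687982168967, 'cx': 252.27648063907478, 'cy': 194.91382193225562, 'eye': array([ 425.98153415,   -5.57879984, 1251.60074033]), 'orientation': array([-3.03313393,  0.02040857, -1.59260692])}
scene {'fovy': 43.348647050199325, 'cx': 260.350696684696, 'cy': 190.4136724057219, 'eye': array([1277.6133877,  208.0513004, 1052.7976962]), 'orientation': array([-2.51832956,  0.0141898 ,  1.81703457])}
0.1
```

View pics/top0.png

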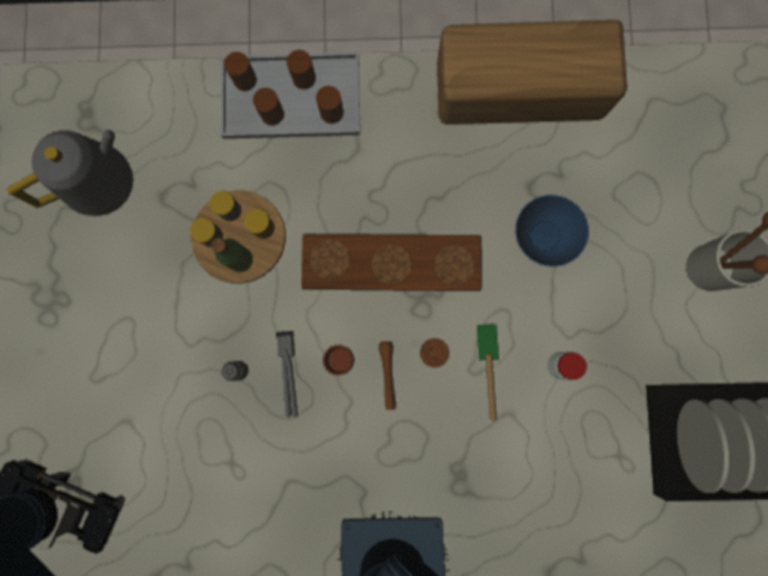

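View pics/scene0.png

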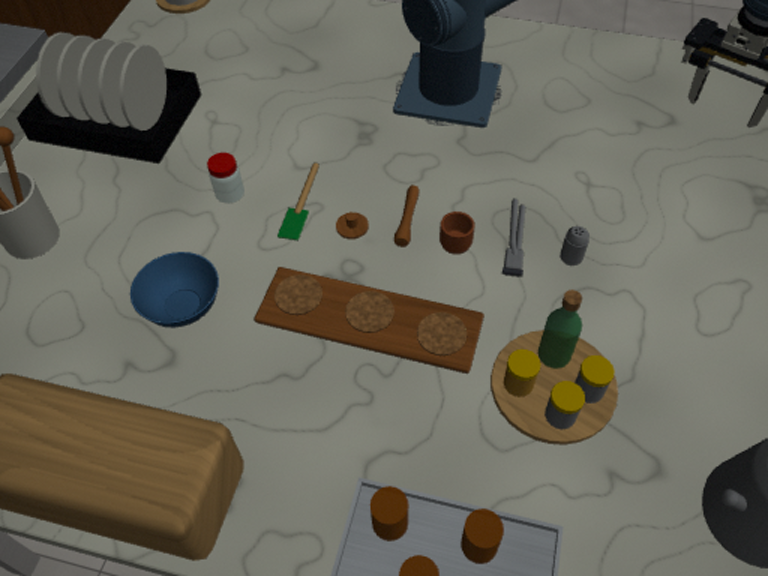

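The top picture shows +x up and +y left. The turntable is at the left (+y) and the bowl at the right, so the jar goes on coaster_left, the shaker on coaster_right and the pot in the middle. At 1.5x scale in the top view: shaker (234,370), press (288,375), pot (338,359), pestle (388,375), lid (434,351), spatula (490,370), jar (572,365), coasters about (329,258), (391,263), (453,264). I'll enlarge both for reading.

```bash
cat >h.py <<'E'
from bench import robot
import cv2, numpy as np
from scipy.spatial.transform import Rotation as R
def ray(d,uv):
    f=d["img"].shape[0]/2/np.tan(np.radians(d["fovy"])/2)
    v=R.from_euler("xyz",d["orientation"]).apply([(uv[0]-d["cx"])/f,(uv[1]-d["cy"])/f,1.])
    return np.array(d["eye"]),v
def onz(d,uv,z):
    e,v=ray(d,uv); return (e+v*(z-e[2])/v[2]).round(1)
def proj(d,p):
    f=d["img"].shape[0]/2/np.tan(np.radians(d["fovy"])/2)
    q=R.from_euler("xyz",d["orientation"]).inv().apply(np.array(p,float)-d["eye"])
    return np.array([f*q[0]/q[2]+d["cx"],f*q[1]/q[2]+d["cy"]])
def crop(d,x,y,w,h,s,name):
    cv2.imwrite(f"pics/{name}.png",np.clip(1.5*cv2.resize(d["img"][y:y+h,x:x+w],None,fx=s,fy=s,interpolation=cv2.INTER_CUBIC).astype(float),0,255).astype("uint8"))
E
python3 - <<'E'
from h import *
crop(robot.get_image("top"),140,145,260,140,3,"tc")
crop(robot.get_image("scene"),135,95,265,155,3,"sc")
E
```

```text
(no output)
```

View pics/tc.png

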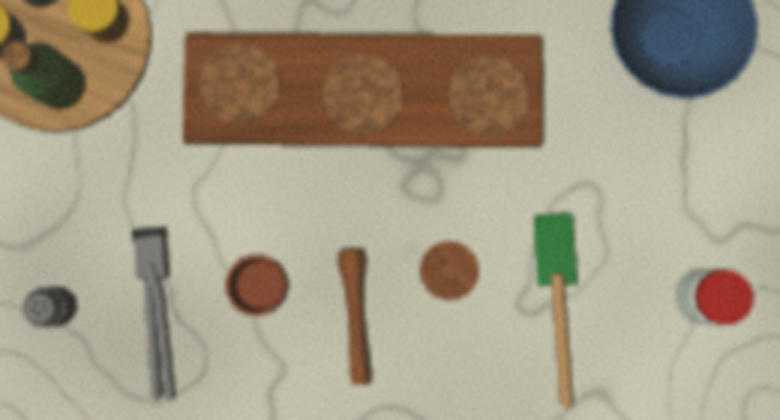

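View pics/sc.png

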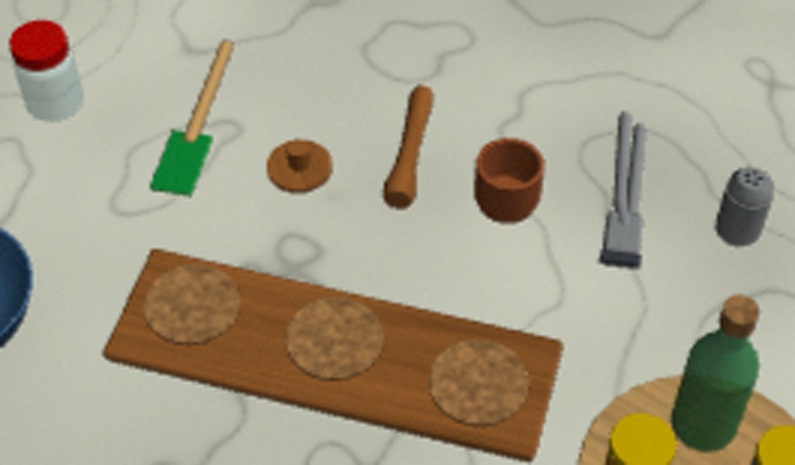

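Top crop (3x): coasters (240,82), (363,92), (488,94), pot rim (258,284), lid (450,270), jar lid (725,297), shaker top (40,307). Scene crop (3x): coasters L (479,381), M (335,338), R (192,304), pot rim (509,162), lid flange (300,165), jar lid (39,42), shaker top (752,180).

```bash
python3 - <<'E'
from h import *
t=robot.get_image("top"); s=robot.get_image("scene")
P=dict(cL=(240,82,479,381,20),cM=(363,92,335,338,20),cR=(488,94,192,304,20),pot=(258,284,509,162,55),lid=(450,270,300,165,12),jar=(725,297,39,42,85),sh=(40,307,752,180,70),
 b1=(186,34,562,342,15),b2=(543,36,152,250,15),
 pressHead=(150,230,621,262,20),pressTail=(163,397,630,115,15),pesThick=(352,250,400,200,16),pesThin=(362,382,423,90,10),spat=(556,214,170,190,3))
P['b2']=(543,146,152,250,15); P['b1']=(184,143,562,342,15)
for k,(a,b,c,e,z) in P.items():
    f=lambda a,o:(a+.5)/3-.5+o
    A=onz(t,(f(a,140),f(b,145)),z);B=onz(s,(f(c,135),f(e,95)),z)
    print(k,A,B,(A-B)[:2])
f=np.array([-1.205,0,0,0,0])
E
```

```text
cL [635.7 117.7  20. ] [634.9 119.5  20. ] [ 0.8 -1.8]
cM [621.8 -11.1  20. ] [621.4  -9.1  20. ] [ 0.4 -2. ]
cR [ 616.4 -141.5   20. ] [ 616.3 -139.8   20. ] [ 0.1 -1.7]
pot [424.6  98.8  55. ] [422.5 101.3  55. ] [ 2.1 -2.5]
lid [434.6 -96.6  12. ] [434.9 -93.9  12. ] [-0.3 -2.7]
jar [ 402.3 -355.9   85. ] [ 405.  -353.4   85. ] [-2.7 -2.5]
sh [406.7 314.   70. ] [406.3 314.1  70. ] [ 0.4 -0.1]
b1 [573.2 177.9  15. ] [576.6 180.1  15. ] [-3.4 -2.2]
b2 [ 561.  -197.3   15. ] [ 565.  -195.4   15. ] [-4.  -1.9]
pressHead [482.6 213.3  20. ] [483.8 216.4  20. ] [-1.2 -3.1]
pressTail [311.5 201.6  15. ] [303.  198.6  15. ] [8.5 3. ]
pesThick [457.4   4.3  16. ] [457.4   8.5  16. ] [ 0.  -4.2]
pesThin [322.1  -2.8  10. ] [312.3  -3.3  10. ] [9.8 0.5]
spat [ 490.5 -209.8    3. ] [ 485.6 -207.     3. ] [ 4.9 -2.8]
```

Both cameras agree within about 3 mm and the spacings match the sizes given (coasters 130 mm apart), so I'll take the averages. Next I check reach with the jaws along x and look at the pot from above.

```bash
cat >>h.py <<'E'
C=dict(cL=(635.3,118.6),cM=(621.6,-10.1),cR=(616.3,-140.6),pot=(423.5,100.),lid=(434.7,-95.2),jar=(403.6,-354.6),sh=(406.5,314.))
H=dict(pot=55,lid=36,jar=85,sh=72)
E
python3 - <<'E'
from h import *
for w in(1,-1):
    o=[np.pi,0,w*np.pi/2]
    for k,p in C.items():
        print(w,k,[None if (q:=robot.inverse_kinematics([*p,z],o)) is None else np.round(q,2)[[0,4,5]].tolist() for z in(15,220)])
print(robot.current_eef_rot())
E
```

```text
1 cL [[0.01, 1.01, 0.01], [0.01, 1.43, 0.01]]
1 cM [[-0.2, 0.98, -0.2], [-0.2, 1.4, -0.2]]
1 cR [[-0.4, 0.99, -0.4], [-0.4, 1.41, -0.4]]
1 pot [[-0.03, 0.77, -0.03], [-0.03, 1.31, -0.03]]
1 lid [[-0.47, 0.78, -0.47], [-0.47, 1.31, -0.47]]
1 jar [[-0.93, 0.88, -0.93], [-0.93, 1.34, -0.93]]
1 sh [[0.44, 0.85, 0.44], [0.44, 1.33, 0.44]]
-1 cL [None, None]
-1 cM [[-0.2, 0.98, 2.95], [-0.2, 1.4, 2.95]]
-1 cR [[-0.4, 0.99, 2.74], [-0.4, 1.41, 2.74]]
-1 pot [[-0.03, 0.77, 3.12], [-0.03, 1.31, 3.12]]
-1 lid [[-0.47, 0.78, 2.67], [-0.47, 1.31, 2.67]]
-1 jar [[-0.93, 0.88, 2.21], [-0.93, 1.34, 2.21]]
-1 sh [[0.44, 0.85, -2.7], [0.44, 1.33, -2.7]]
[-3.14102029e+00 -1.02074071e-04  2.73980598e+00]
```

```bash
python3 - <<'E'
from h import *
O=[np.pi,0,np.pi/2]
robot.move_ptp([*C["pot"],180],O)
d=robot.get_image("wrist"); crop(d,0,0,512,384,1.5,"w1")
print(d["eye"],d["orientation"],robot.current_t(),robot.current_tcp_pos())
for k in("pot","cM","cL"):
    print(k,proj(d,[*C[k],H.get(k,20)]).round(1)*1.5)
E
```

```text
[422.44788818 183.57489079 346.06528109] [2.83914910e+00 7.74771662e-04 8.63226690e-04] 2.025 [423.55031292 100.79562094 180.14149954]
pot [375.45 267.3 ]
cM [615.9  384.45]
cL [662.7  230.25]
```

View pics/w1.png

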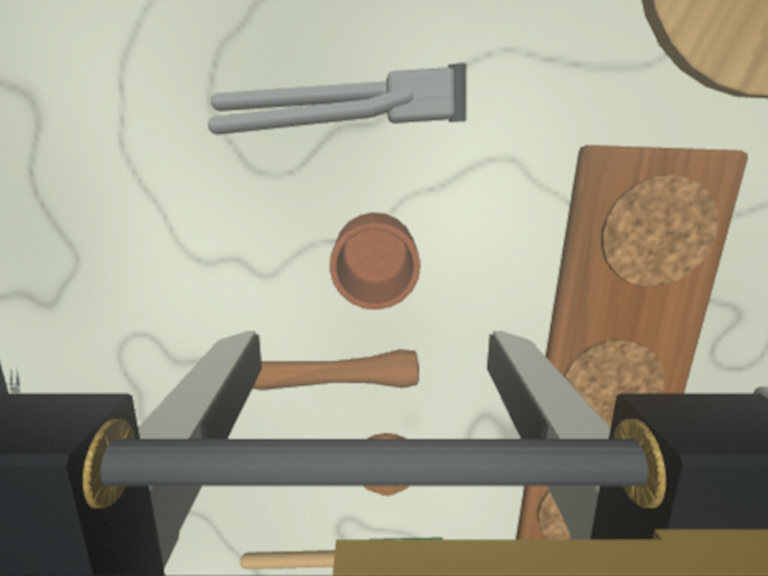

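The wrist view shows the pot rim centre at about (375,264) against (375,267) predicted, and coaster L at (660,231) against (663,230), so both are within about 2 mm. I'll overlay the predicted rim circles to fix the pot's y.

```bash
cat >>h.py <<'E'
def overlay(d,circs,x,y,w,h,s,name):
    im=np.clip(1.4*cv2.resize(d["img"][y:y+h,x:x+w],None,fx=s,fy=s,interpolation=cv2.INTER_CUBIC).astype(float),0,255).astype("uint8")
    for (cx,cy,z,r),col in circs:
        a=np.linspace(0,2*np.pi,60)
        q=np.array([((proj(d,[cx+r*np.cos(t),cy+r*np.sin(t),z])-[x,y]+.5)*s-.5) for t in a])
        cv2.polylines(im,[q.round().astype(np.int32)],True,col,1)
    cv2.imwrite(f"pics/{name}.png",im)
E
python3 - <<'E'
from h import *
d=robot.get_image("wrist"); print(robot.current_tcp_pos())
p=C["pot"]
overlay(d,[((*p,55,31),(255,0,0)),((*p,55,26),(255,0,0)),((*C["cL"],20,42),(0,255,0)),((*C["cM"],20,42),(0,255,0))],210,90,280,190,2.8,"o1")
E
```

```text
[423.49691624 100.82424708 180.10076565]
```

View pics/o1.png

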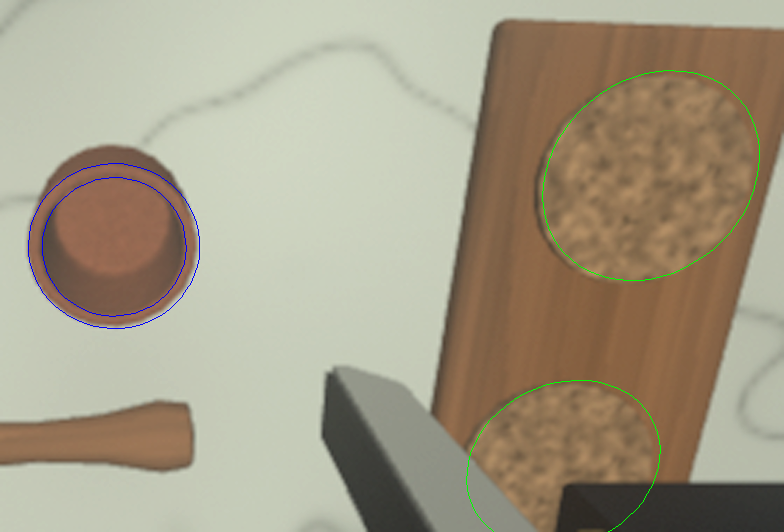

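The overlay fits pot and coasters to about 1 mm. Picking the pot and placing it on the middle coaster.

```bash
cat >>h.py <<'E'
O=[np.pi,0,np.pi/2]
np.set_printoptions(suppress=True,precision=2)
def st(m): print(m,robot.current_tcp_pos(),"w",round(robot.current_gripper_width()*93,1),"F",robot.current_contact_force(),"t",round(robot.current_t(),1))
def pick(xy,z,zup):
    robot.move_linear([*xy,z+60],speed=200); robot.move_linear([*xy,z],speed=90)
    st("at"); robot.move_gripper(0.); st("grip")
    robot.move_linear([*xy,zup],speed=120); st("up")
def place(xy,zc,zup):   # zc: TCP height at which contact is expected
    robot.move_linear([*xy,zup],speed=200)
    robot.move_linear([*xy,zc+8],speed=120); robot.sleep(.3); st("above")
    print("stop",robot.move_linear([*xy,zc-3],speed=15,f_stop=4)); st("down")
def release(xy,zup,w=1.):
    robot.move_gripper(w); p=robot.current_tcp_pos()
    robot.move_linear([p[0],p[1],zup],speed=150); st("free")
E
python3 - <<'E'
from h import *
pick(C["pot"],12,130)
robot.move_linear([*C["cM"],130],speed=200); st("over")
d=robot.get_image("wrist"); crop(d,0,0,512,384,1.5,"w2")
E
```

```text
at [424.04 100.    12.48] w 92.9 F [ 0.21 -0.33  0.82] t 3.6
grip [423.68 100.01  12.14] w 60.8 F [-0.51 -1.08  1.57] t 4.2
up [422.83 100.02 129.3 ] w 60.8 F [ 0.14 -0.9  -1.53] t 5.3
over [620.79  -9.67 129.68] w 60.8 F [-0.82 -0.59 -1.71] t 6.6
```

View pics/w2.png

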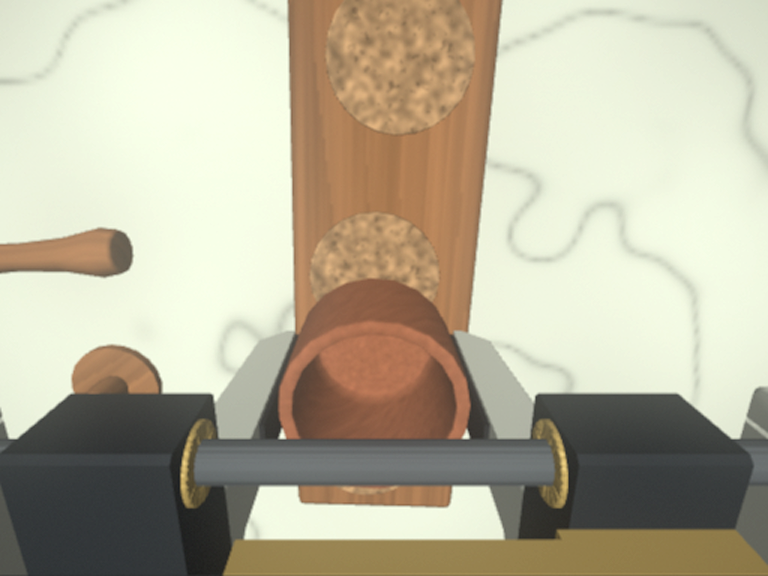

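The wrist picture shows the pot gripped upright, its rim around (375,385), centred over the middle coaster. Placing it.

```bash
python3 - <<'E'
from h import *
place(C["cM"],32.5,130)
release(C["cM"],140)
robot.move_linear([C["cM"][0],C["cM"][1]-90,170],speed=200); robot.sleep(.3)
d=robot.get_image("wrist");st("v")
circ=[((*C["cM"],75,31),(255,0,0)),((*C["cM"],75,26),(255,0,0)),((*C["cM"],20,42),(0,255,0)),((*C["cM"],20,31),(0,0,255)),((*C["cL"],20,42),(0,255,0))]
overlay(d,circ,120,20,270,200,2.9,"o2")
E
```

```text
above [621.97 -10.17  41.17] w 60.8 F [ 0.32  0.21 -1.02] t 8.1
stop True
down [621.49 -10.1   32.19] w 60.8 F [-0.58  0.59  4.02] t 8.7
free [619.88  -9.78 139.1 ] w 93.3 F [ 0.37  0.04 -0.05] t 10.3
v [621.53 -99.13 169.79] w 93.6 F [-0.09 -0.09  0.07] t 11.3
```

View pics/o2.png

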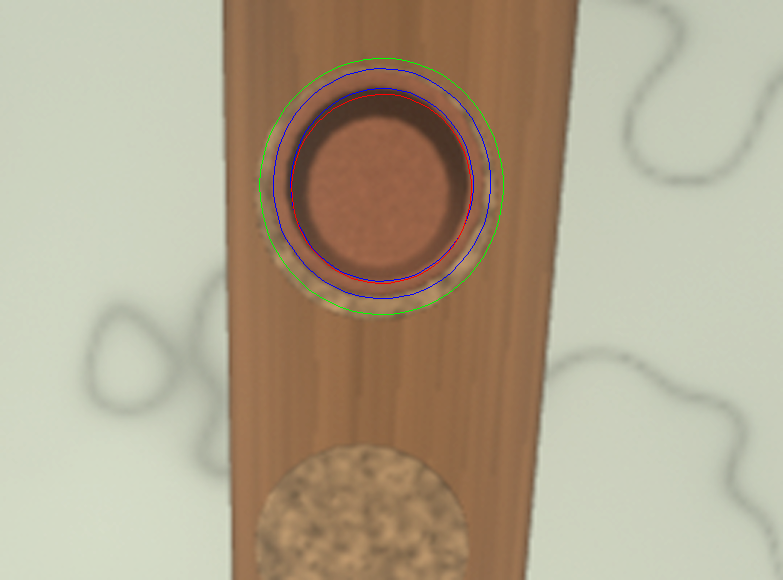

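The pot stands centred on the middle coaster to about 1 mm; the coasters lie perhaps 0.8 mm further toward −x and −y than my estimate. Next is the shaker.

```bash
sed -i 's/cL=(635.3,118.6),cM=(621.6,-10.1),cR=(616.3,-140.6)/cL=(634.6,118.2),cM=(621.6,-10.1),cR=(615.7,-141.1)/' h.py; python3 - <<'E'
from h import *
robot.move_linear([*C["sh"],170],speed=250); robot.sleep(.3)
d=robot.get_image("wrist");st("v")
p=C["sh"]; print(proj(d,[*p,72]))
overlay(d,[((*p,72,12),(255,0,0)),((*p,50,21),(255,0,0)),((*p,0,21),(0,0,255))],150,80,220,165,3.5,"o3")
E
```

```text
v [406.68 313.74 169.97] w 93.1 F [-1.04  0.26 -1.19] t 13.6
[250.43 185.28]
```

View pics/o3.png

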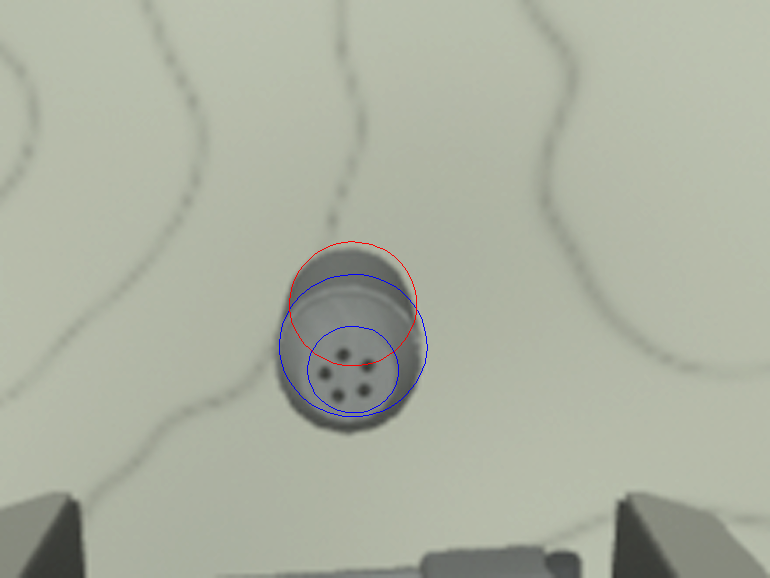

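The shaker sits about 8 px lower in the picture than predicted (base edge at 249 against 241), so it is near (405.5, 312). Picking and placing it.

```bash
python3 - <<'E'
from h import *
s=(405.5,312.0)
pick(s,18,150)
place(C["cR"],38.5,150)
release(C["cR"],160)
robot.move_linear([C["cR"][0],C["cR"][1]-75,180],speed=200); robot.sleep(.3)
d=robot.get_image("wrist");st("v")
c=C["cR"]
overlay(d,[((*c,70,21),(255,0,0)),((*c,20,21),(0,0,255)),((*c,20,42),(0,255,0)),((*C["cM"],75,31),(255,0,0)),((*C["cM"],20,42),(0,255,0))],120,0,270,200,2.9,"o4")
E
```

```text
at [405.99 312.23  18.5 ] w 93.2 F [-0.19  0.3   0.2 ] t 15.1
grip [405.54 312.    17.99] w 41.5 F [-0.04 -0.11 -0.13] t 15.9
up [404.93 311.72 149.21] w 41.6 F [ 0.78 -0.51 -2.07] t 17.2
above [ 615.99 -141.24   47.13] w 41.4 F [-0.2   0.14 -2.27] t 21.1
stop True
down [ 615.6  -141.06   38.04] w 41.9 F [-0.9  -0.64  4.19] t 21.7
free [ 614.12 -140.43  158.96] w 93.2 F [-0.06  0.05 -0.64] t 23.6
v [ 615.75 -215.07  179.89] w 93.2 F [0.01 0.04 0.73] t 24.5
```

View pics/o4.png

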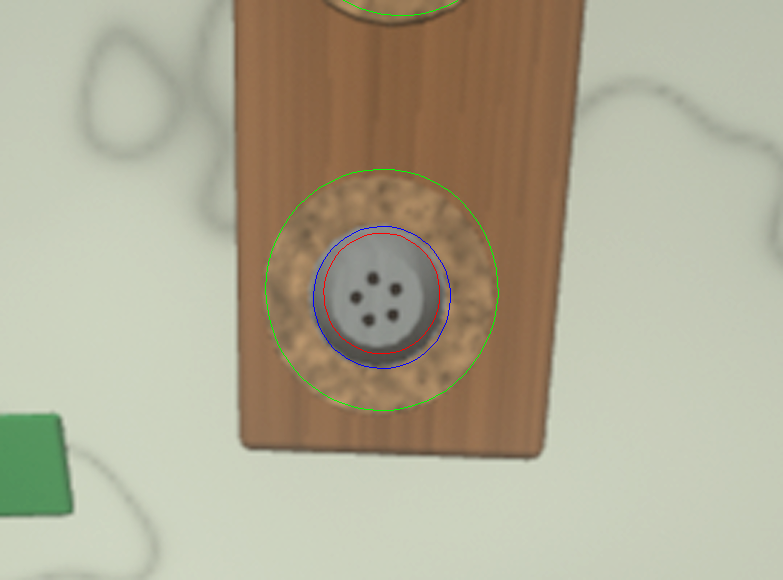

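The shaker stands within about 1 mm of the right coaster's centre (coaster centre (382,290), holes around (377,300)). Next is the jar.

```bash
python3 - <<'E'
from h import *
p=C["jar"]
robot.move_linear([*p,190],speed=250); robot.sleep(.3)
d=robot.get_image("wrist");st("v")
overlay(d,[((*p,85,27),(255,0,0)),((*p,0,29),(0,0,255))],130,60,240,190,3.1,"o5")
E
```

```text
v [ 404.07 -354.15  189.86] w 92.8 F [ 0.03 -0.01  0.81] t 26.0
```

View pics/o5.png

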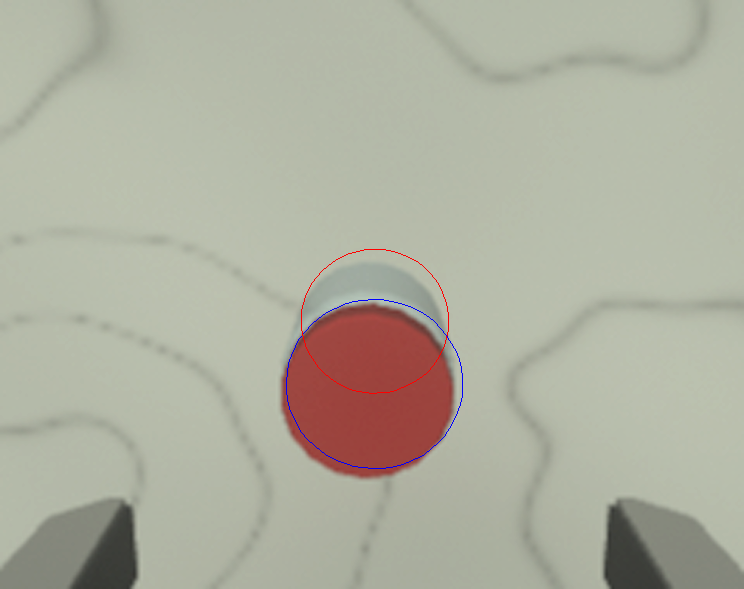

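The jar's red lid is at (367,391) against (374,384) predicted, so the jar is near (401.6, −357). Picking and placing it.

```bash
python3 - <<'E'
from h import *
s=(401.6,-357.0)
pick(s,25,160)
place(C["cL"],45.5,160)
release(C["cL"],170)
robot.move_linear([C["cL"][0],C["cL"][1]-80,190],speed=200); robot.sleep(.3)
d=robot.get_image("wrist");st("v")
c=C["cL"]
overlay(d,[((*c,105,27),(255,0,0)),((*c,20,29),(0,0,255)),((*c,20,42),(0,255,0)),((*C["cM"],75,31),(255,0,0)),((*C["cM"],20,42),(0,255,0))],120,20,270,200,2.9,"o6")
E
```

```text
at [ 401.92 -357.41   25.49] w 92.7 F [ 0.31 -0.81  0.  ] t 27.5
grip [ 401.76 -357.09   25.14] w 57.7 F [1.02 0.24 1.23] t 28.2
up [ 401.19 -356.51  159.14] w 57.9 F [-0.   -0.23 -2.64] t 29.4
above [634.92 118.2   54.12] w 57.9 F [ 0.02  0.13 -2.77] t 33.6
stop True
down [634.47 118.2   45.18] w 57.6 F [-1.63 -0.33  5.61] t 34.1
free [632.71 118.18 168.91] w 93.0 F [-0.16  0.71 -0.27] t 35.9
v [634.44  39.19 189.78] w 92.9 F [-0.24  0.   -0.44] t 36.8
```

View pics/o6.png

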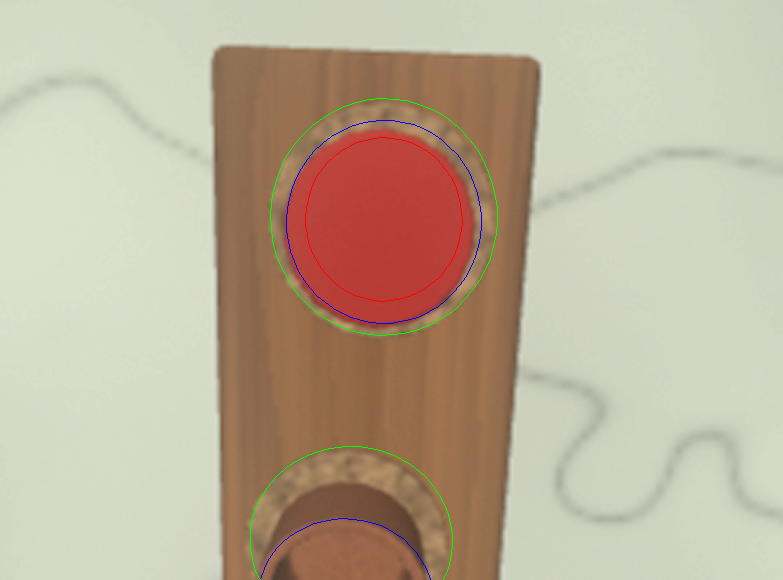

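The jar is within about 1.5 mm of the left coaster's centre (red lid (380,227) against (384,222) predicted). Now the pot's lid.

```bash
python3 - <<'E'
from h import *
p=C["lid"]
robot.move_linear([*p,150],speed=250); robot.sleep(.3)
d=robot.get_image("wrist");st("v")
overlay(d,[((*p,36,11),(255,0,0)),((*p,12,31),(0,0,255))],130,60,240,190,3.1,"o7")
E
```

```text
v [435.01 -94.88 149.91] w 92.9 F [ 0.47 -0.15 -0.3 ] t 38.3
```

View pics/o7.png

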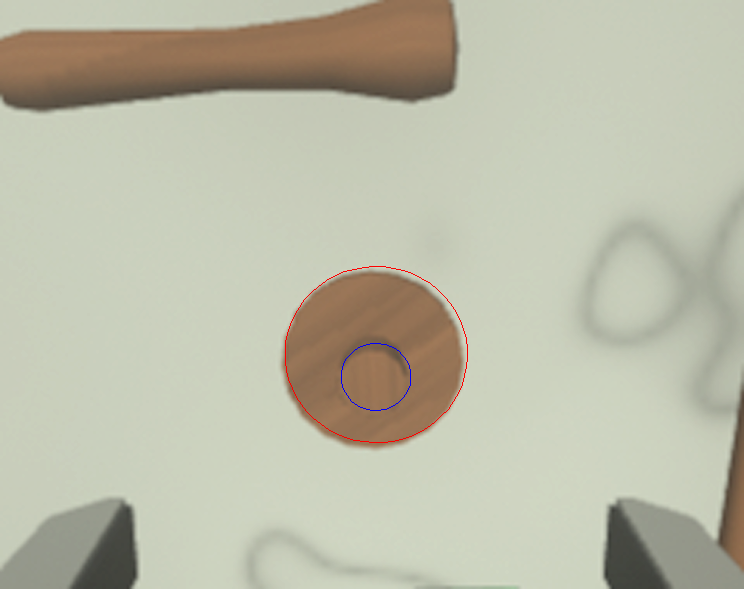

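The lid flange is at (374,359) against (376,355) predicted, so its centre is near (434.0, −96.6). Gripping by the knob.

```bash
python3 - <<'E'
from h import *
pick((434.0,-96.6),14.5,150)
robot.move_linear([621.4,-10.1,150],speed=200)
robot.move_linear([621.4,-10.1,118],speed=120); robot.sleep(.4); st("over")
d=robot.get_image("wrist"); crop(d,100,130,270,200,2.9,"w8")
E
```

```text
at [434.52 -96.84  15.03] w 92.9 F [0.65 0.69 0.01] t 39.6
grip [434.03 -96.62  14.49] w 21.0 F [ 0.31  0.15 -0.2 ] t 40.7
up [433.48 -96.36 149.3 ] w 20.9 F [-0.25 -0.57 -0.51] t 42.0
over [621.62 -10.14 118.46] w 20.9 F [-0.27 -0.03 -0.22] t 44.0
```

View pics/w8.png

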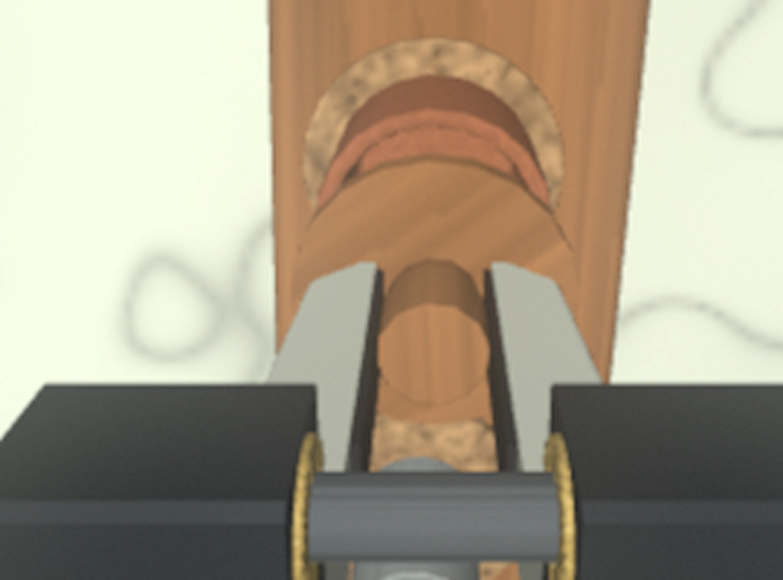

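The lid hangs level above the pot and in line with it in x (pot arc centre about column 433, knob about 435). Lowering it.

```bash
python3 - <<'E'
from h import *
xy=[621.4,-10.1]
robot.move_linear([*xy,92],speed=60); robot.sleep(.3)
print(robot.move_linear([*xy,80],speed=12,f_stop=4)); st("down")
release(xy,150,.6)
robot.move_linear([560,-200,200],speed=200)
robot.move_linear([330,-200,260],speed=250);robot.sleep(.3); st("away")
crop(robot.get_image("top"),185,145,170,125,4.5,"tf")
crop(robot.get_image("scene"),160,120,200,140,4,"sf")
E
```

```text
True
down [621.31 -10.11  83.48] w 20.8 F [-0.01  0.62  4.87] t 45.7
free [620.26  -9.92 149.55] w 55.8 F [0.49 0.06 0.73] t 47.0
away [ 330.38 -199.89  259.58] w 55.4 F [ 0.34 -0.07  0.15] t 49.6
```

View pics/sf.png

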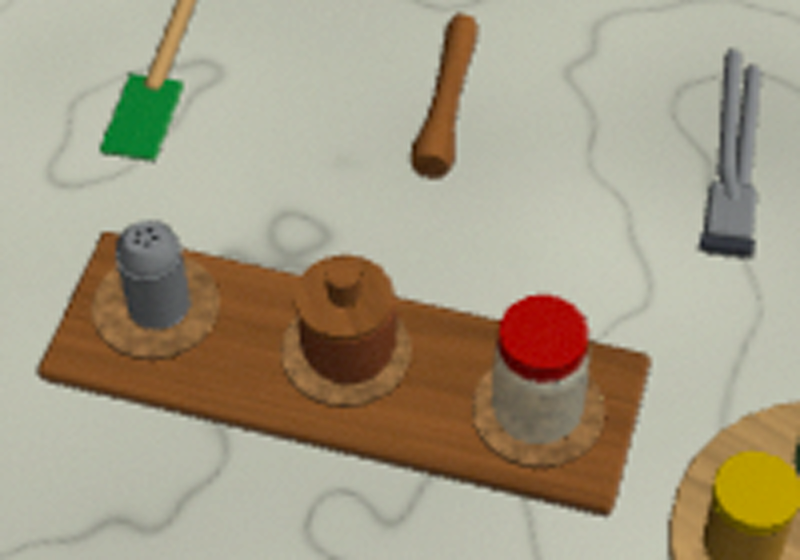

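The scene view shows the shaker at (155,275), the lidded pot at (347,320) and the jar at (542,370), each upright on its coaster. The lid is flat, and the pestle and press have not moved. The lid met the rim at TCP z 83.48, where seating predicts 83.5.

```bash
python3 -c "
from bench import robot
robot.hand_in(); print(robot.current_t())"
```

```text
the job is handed in; nothing more can be done
the job is handed in; nothing more can be done
```

The dip service is laid out and handed in at about 50 s of the 109 s allowed; the hand-in gives no verdict.

- **Placing:** I set the pot on the middle coaster, then the shaker on the right coaster beside the bowl, then the jar on the left coaster beside the turntable. The lid went on last, gripped by its knob.
- **Centring:** Close wrist-camera views put the pot and the shaker about 1 mm from their coaster centres and the jar about 1.5 mm. That is within the roughly 2 mm camera calibration.
- **Lid:** It met the rim at a tool height of 83.5 mm, as expected for a seated lid. The last scene picture shows it lying flat.
- **Everything else:** That picture shows all four things upright and the pestle and press where they lay. The contact forces I read while setting things down were 4 to 6 N.

No check failed. The first estimates for the shaker and jar were 2 to 3 mm off, and I corrected them from close up before gripping. The jar's underside looked up to about 5 mm off in y while its lid showed 2 mm; I used a value between the two, and the view after placing agreed with it. I saved a final top picture but did not view it.

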